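# Angle the bar past the post into the staging bay

### The job

Push the aluminium bar into the blue-fenced staging bay on the bench: work one end in behind the yellow post, then swing the other end in after it, until the whole bar lies flush along the bay's back fence. Only push it, gently, with the fingers; never lift it off the bench or tip it, and leave the other things on the bench where they are.

Things in the scene. Friction and masses are not known exactly. Their poses are not given: they have to be found in the camera images.
- bay: fixed three-sided bay on the bench, open towards the robot, blue walls 26 mm high and 12 mm thick, no floor of its own (only a thin grey patch on the bench). Origin on the bench in the middle of its open mouth; x points into the bay, y along the mouth, z up. Inner face of the back fence at x = 80 mm; inner faces of the two end walls at y = +150 and -150 mm, the end walls running from x = 5 mm to the fence
- post: fixed yellow upright post with a black band, 20 mm across, 58 mm high, standing on the bay's mouth line (bay x = 0) at either bay y = +100 mm or y = -100 mm; it does not move. At the other place there is only a flat steel cap, no obstacle. Origin at its foot. The clear mouth between the post and the far end wall is 240 mm, shorter than the bar; 70 mm are free between the post and the back fence
- bar_center (a point): centre of the loose solid aluminium bar, 260 mm long, 30 mm wide, 30 mm high, 0.5 to 0.8 kg, lying on the bench before the bay (centre 15 mm above the bench). y runs along the bar towards the end with the red band, x across it, z up. It slides with ordinary friction, a few newtons
- bar_red_end (a point): middle of the bar's end face at the end nearer the painted red band (the band is 45 mm from this end)
- bar_plain_end (a point): middle of the bar's other end face
- ring_a: turned steel ring, 48 mm across and 32 mm high, standing on the bench; a bystander, to be left alone. Origin at the centre of its underside
- ring_b: another such ring; a bystander, to be left alone. Origin at the centre of its underside
- ring_c: a third such ring, beyond the bay's back fence; a bystander, to be left alone. Origin at the centre of its underside
- plug_gauge: dark steel plug gauge standing upright, 35 mm across, 115 mm high; a bystander, to be left alone. Origin at the centre of its underside
- oil_bottle: yellow oil bottle with a red cap, 60 mm across, 150 mm high; a bystander, to be left alone. Origin at the centre of its underside
- scraper: orange-handled hand tool lying on the bench, about 200 mm long; a bystander, to be left alone. Origin under the middle of its length
- soft_jaw: steel jaw block, 50 x 75 x 35 mm high, beyond the bay's back fence; a bystander, to be left alone. Origin at the centre of its underside
- bar: the same bar; origin at the centre of its underside, axes as for its centre

How it is judged:
By the outcome, as a careful person would: the job done as asked, in the order asked, and still so for the second after the job is handed in, with the robot touching nothing.
It also fails if it takes over 56 s, if anything falls off the work surface, if the arm or the gripper's body presses on something with over 40 N, if the wrist force passes 120 N, or if a joint passes its speed limit or range.

### The arm

A 7-joint arm with a two-finger parallel gripper is mounted at the origin on the work surface. World frame = base frame: x ahead of the robot, y to its left, z up, the work surface at z = 0. Lengths are in m, angles in rad, forces in N, time in s.
With the tool pointing down it reaches from about 0.4 to 0.85 m from the base axis. Payload 10.4 kg.
Tool frame: the origin (TCP) lies at the very end of the fingers, on their centre line; the grasp point (between the pads) lies 19 mm behind it; z points along the fingers, y is the direction in which the jaws open and shut (so a half turn about z gives the same grasp; the last joint's range is limited). The gripper opens to 85 mm and grips with 20 to 120 N. Pads are 22 mm wide; open, the fingers measure 114 mm over their backs; the gripper's body (76 mm by 85 mm) begins 54 mm behind the grasp point. The pads swing forward as they close: fully open they stand 13 mm farther back than shut.
Start: joints at [1.282, 0.332, -0.065, 1.46, 0.022, 1.35, -0.088], TCP at [0.164, -0.603, 0.231] pointing down, gripper open.
Joint ranges: [-2.6, 2.6], [-0.5, 2.12], [-1.47, 1.34], [0.16, 2.42], [-1.27, 4.41], [0.06, 2.06], [-2.6, 2.6]. Speed limits (rad/s): [2.22, 2.22, 2.79, 2.79, 3.14, 3.14, 3.14].

### API

Orientations are given as a unit quaternion [x, y, z, w].
In Python, from workcell import get_obs, camera, camera_info, hand_in gives the robot as it stands.
- The arm moves only by the tool move_arm, never from a script. Its argument "moves" is a list of rows, each a list of 3 entries, a list of its own where there are three numbers: the shift along the tool's x, y, z in units of 25 mm (1.0 is 25 mm), then the turn, a rotation vector about the tool's x, y, z in degrees, then the opening, from 0 (shut) to 1 (fully open). A call has 1 to 5 rows; each row shifts and turns the commanded pose from where the row before left it, along the tool's axes as they then stand; what a row does not reach is not made up. A row lasts 1/8 s, in which the tool goes at most 62.5 mm and 10.7 degrees, less where a joint would pass 70% of its speed; a pose out of reach is approached as far as the arm can. A call is refused whole if a number of a shift passes 1 or a number of a turn 10.7, either way. A call with a gripper value outside its range is refused whole. The fingers move at their own pace and stop on an object; "squeeze" is the grip in N (left out, the last holds). Time passes only in rows, so rows that do not move let the fingers close. It gives the time, the measured TCP pose, the force and the opening at its end, in the units of the state.
- get_obs(): the state, without advancing time (a new reading comes with each control period).
- camera(name): name is "scene" or "top" or "wrist"; returns the picture (400x640x3 uint8, red, green, blue); there is no depth.
- camera_info(name): a dict with "fx", "fy", "cx", "cy" (pixels), "origin" and "rotation" of the camera in the world. Camera axes: x right, y down, z forward; pixel columns grow to the right and rows downward; lengths in m; the calibration is good to about 2 mm. The wrist camera is an equidistant fisheye: a pixel r from the principal point sees the ray r / f radians off the axis. A picture is of the moment at which its call begins: read the wrist's pose just before it. camera_info takes no time and is no camera call; for the wrist camera it gives the pose at the moment of the call.
- hand_in(): hands the job in, once; it reports no verdict.
The state is a dict: "clock": time; "joint_pos": joint angles; "joint_velocities": joint speeds; "tau": joint torques, N m; "position": TCP position; "ee_rot": TCP orientation; "ft_force": force on the tool from outside, world axes, zero at the start; "torque": the same for the moment, N m; "grip_width": opening from 0.0 (shut) to 1.0 (fully open).
Only numpy, scipy, OpenCV 4.12 (cv2) and the standard library are available. Lean on these libraries where they do the work, as an engineer would, in place of code of your own. Each camera call takes 0.05 s, during which the arm holds its last target. There are 200 camera calls.

## Working session

There is one attempt and no reset: what is moved stays moved. The work goes in short steps, Python scripts to look and compute and a tool call to move; the robot and the scene stay as the last step left them, time stands still between calls to the robot, and variables do not carry over. Pictures are saved under pics/ and viewed, about 8 in all and at most 12, crops included, and the job is handed in when it is done.

Besides the shell and the picture viewer there is one more tool, called after "Request:" as name([rows], argument=value, ...), one row to a line, values as JSON. move_arm: Moves the arm, as the interface text tells. Its arguments: {"type":"object","properties":{"moves":{"type":"array","items":{"type":"array"}},"squeeze":{"type":"number"}},"required":["moves"]}

```bash
mkdir -p pics; ls
python3 - <<'E'
from workcell import *
import cv2
for n in("top","scene"):
    cv2.imwrite(f"pics/{n}0.png",camera(n)[:,:,::-1]); print(n,camera_info(n))
o=get_obs();print(o)
E
```

```text
pics
top {'fx': 476.2251582025412, 'fy': 476.2251582025412, 'cx': 318.9232556161944, 'cy': 210.97737303196976, 'origin': array([5.22255978e-01, 4.37933406e-04, 1.42793883e+00]), 'rotation': array([ 0.71476724, -0.69823646,  0.0299453 , -0.0260177 ])}
scene {'fx': 478.4654771195292, 'fy': 478.4654771195292, 'cx': 320.4428666985926, 'cy': 202.56899815725743, 'origin': array([1.52933787, 0.0323184 , 0.63196381]), 'rotation': array([ 0.61937514,  0.62880379, -0.33999597, -0.32462744])}
{'clock': 0.1, 'joint_pos': array([ 1.28238406,  0.33281318, -0.06470358,  1.46084674,  0.02163262,
        1.34990942, -0.08848022]), 'joint_velocities': array([ 2.09088164e-05, -1.04788251e-03,  5.63098684e-04, -3.97105641e-03,
        4.46554279e-04,  7.25424546e-04, -4.87685990e-04]), 'tau': array([ 1.82244599e-03, -6.26748061e+01,  4.96905134e-02, -3.92432570e+01,
        1.63992023e-02,  6.97877433e-03,  1.28619608e-04]), 'position': array([ 0.16408398, -0.6027304 ,  0.23059776]), 'ee_rot': array([ 9.91177501e-01,  1.32539621e-01, -1.28436382e-04, -6.27101211e-04]), 'ft_force': array([-0.88450809, -0.51168642, -0.33031121]), 'torque': array([ 0.01438163, -0.04877507,  0.00787069]), 'grip_width': 1.00102841737199}
```

View pics/top0.png

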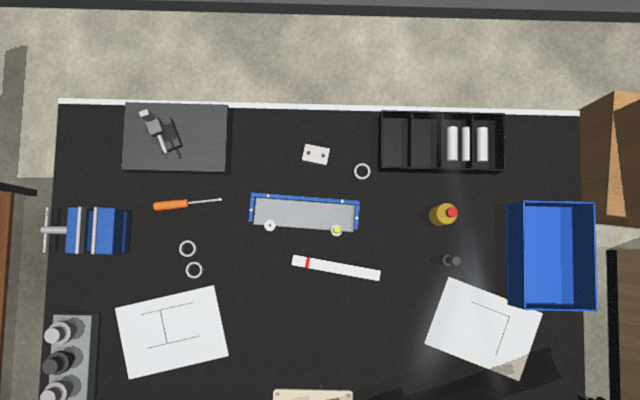

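View pics/scene0.png

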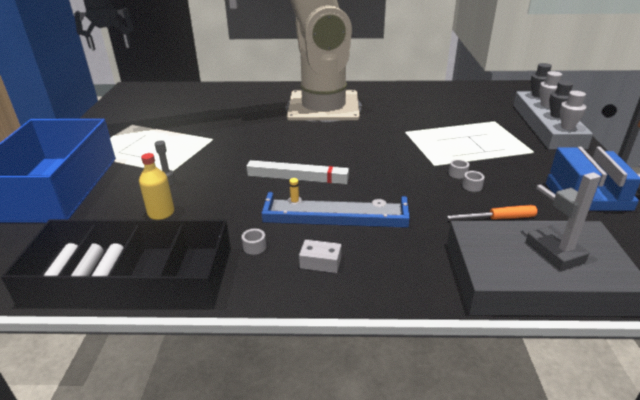

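The top view is 3 mm per pixel. The post is at (337,230), on the bay's −y side. The red band at (307,263) is on the bar's left (+y) side, and the plain end is at (380,274), to the right of the post. The rings are at (187,248) and (194,270), with the scraper to the left of the bay and the gauge and bottle to the right.

```bash
cat > h.py <<'E'
import numpy as np, cv2
from workcell import *
from scipy.spatial.transform import Rotation as R
def ray(n,uv,z,info=None):
    i=info or camera_info(n); uv=np.atleast_2d(uv).astype(float)
    q=np.array(i['rotation']); M=R.from_quat(q).as_matrix() if q.shape==(4,) else q
    d=np.c_[(uv[:,0]-i['cx'])/i['fx'],(uv[:,1]-i['cy'])/i['fy'],np.ones(len(uv))]@M.T
    o=np.array(i['origin']); return (o+d*((z-o[2])/d[:,2])[:,None])[:,:2]
def rect(pts):
    c,(w,h),a=cv2.minAreaRect(pts.astype(np.float32)*1000)
    b=cv2.boxPoints((c,(w,h),a))/1000
    return np.array(c)/1000,(w,h),b
def comp(m,roi,minA=5):
    x0,y0,x1,y1=roi; k=np.zeros_like(m,np.uint8); k[y0:y1,x0:x1]=m[y0:y1,x0:x1]
    n,l,s,c=cv2.connectedComponentsWithStats(k)
    return [(s[i,4],c[i],np.argwhere(l==i)[:,::-1]) for i in range(1,n) if s[i,4]>=minA]
E
python3 - <<'E'
from h import *
im=cv2.imread('pics/top0.png'); hsv=cv2.cvtColor(im,cv2.COLOR_BGR2HSV); H,S,V=[hsv[...,i].astype(int) for i in range(3)]
print(camera_info('top')['rotation'].shape)
blue=(H>100)&(H<125)&(S>120)&(V>60)
pp=np.argwhere(blue[170:250,235:375])[:,::-1]+[235,170]
c,wh,b=rect(ray('top',pp,.026)); print('bay',c,wh,b.round(4).tolist())
bar=max(comp((V>110)&(np.indices(V.shape)[0]>240),(275,240,400,295)),key=lambda t:t[0])
c,wh,b=rect(ray('top',bar[2],.03)); print('bar',c,wh,b.round(4).tolist(),bar[0])
red=comp(((H<8)|(H>172))&(S>120),(275,240,400,295)); print('red',[(a,ray('top',q,.03)) for a,q,_ in red])
yel=comp((H>18)&(H<35)&(S>100)&(V>80),(320,215,360,245),2); print('post',[(a,q,ray('top',q,.058),ray('top',q,0)) for a,q,_ in yel])
cap=comp((V>190)&(S<60),(258,215,282,240),3); print('cap',[(a,q,ray('top',q,0)) for a,q,_ in cap])
print({k:ray('top',p,h).round(3).tolist() for k,p,h in [('ra',(187,248),.032),('rb',(194,270),.032),('gauge',(451,260),.05),('bottle',(452,212),.15)]})
E
```

```text
(4,)
bay [0.63405988 0.03854358] (325.1020812988281, 86.98138427734375) [[0.5821999907493591, -0.12150000035762787], [0.6690999865531921, -0.12600000202655792], [0.6858999729156494, 0.19859999418258667], [0.5990999937057495, 0.20309999585151672]]
bar [ 0.46915891 -0.05882416] (261.96746826171875, 32.97666549682617) [[0.4325000047683716, -0.18569999933242798], [0.4650999903678894, -0.1907999962568283], [0.5058000087738037, 0.06800000369548798], [0.4731999933719635, 0.0731000006198883]] 1009
red [(np.int32(36), array([[0.4825503 , 0.02512125]]))]
post [(np.int32(33), array([336.60606061, 229.48484848]), array([[ 0.57881056, -0.05802409]]), array([[ 0.58120495, -0.06049923]]))]
cap [(np.int32(3), array([267.66666667, 215.33333333]), array([[0.61885838, 0.14742638]])), (np.int32(3), array([258.33333333, 217.33333333]), array([[0.61218157, 0.17523033]])), (np.int32(4), array([261.5, 218.5]), array([[0.60889778, 0.16561843]])), (np.int32(142), array([270.37323944, 223.58450704]), array([[0.59425122, 0.13853053]]))]
{'ra': [[0.516, 0.376]], 'rb': [[0.452, 0.353]], 'gauge': [[0.499, -0.39]], 'bottle': [[0.629, -0.364]]}
```

Run:
```python
import cv2
im=cv2.imread('pics/top0.png')[170:310,170:410]
cv2.imwrite('pics/crop0.png',cv2.resize(im,None,fx=3.3,fy=3.3,interpolation=cv2.INTER_CUBIC))
```

```text
(no output)
```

View pics/crop0.png

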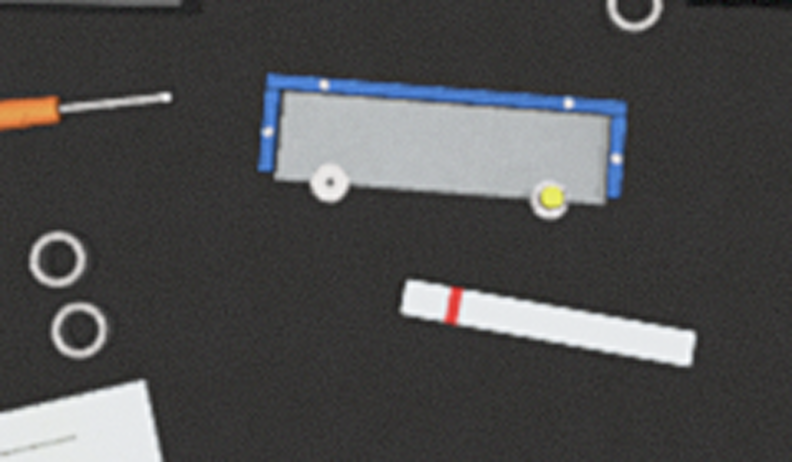

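```bash
cat >> h.py <<'E'
O=np.array([.5857,.0410]); A=np.array([[.9987,.0517],[-.0517,.9987]]) # columns: bay x,y in world
def tool():
    o=get_obs(); M=R.from_quat(o['ee_rot']).as_matrix(); return np.array(o['position']),np.degrees(np.arctan2(M[1,0],M[0,0])),o
def go(x,y,z,yaw):
    p,a,o=tool(); r=np.radians(a); d=np.array([x,y,z])-p
    print('pos',p.round(4),'yaw',round(a,1),'t',round(o['clock'],2),'units',np.round([(d[0]*np.cos(r)+d[1]*np.sin(r))/.025,(d[0]*np.sin(r)-d[1]*np.cos(r))/.025,-d[2]/.025],2),'turnz',round(a-yaw,1))
def bar(save=None):
    im=camera('top')[:,:,::-1].copy()
    if save: cv2.imwrite(save,im)
    hsv=cv2.cvtColor(im,cv2.COLOR_BGR2HSV); return im,hsv
E
echo ok
```

```text
ok
```

Request:
move_arm([
  [[0.9,-0.7,0.2],[0,0,0],0],
  [[0.9,-0.7,0.2],[0,0,0],0],
  [[0.9,-0.7,0],[0,0,0],0],
  [[0.9,-0.7,0],[0,0,0],0],
  [[0.9,-0.7,0],[0,0,0],0],
])

```text
clock: 0.72
position: [0.2502, -0.4881, 0.2209]
ee_rot: [0.991, 0.133, -0.0, -0.0]
ft_force: [0.2, 0.7, 0.5]
grip_width: -0.001
```

Request:
move_arm([
  [[0.9,-0.7,0],[0,0,0],0],
  [[0.9,-0.7,0],[0,0,0],0],
  [[0.9,-0.7,0],[0,0,0],0],
  [[0.9,-0.7,0],[0,0,0],0],
  [[0.9,-0.7,0],[0,0,0],0],
])

```text
clock: 1.35
position: [0.3357, -0.3742, 0.221]
ee_rot: [0.991, 0.133, -0.0, -0.0]
ft_force: [0.2, -0.2, -0.3]
grip_width: 0.006
```

Request:
move_arm([
  [[0.9,-0.7,0],[0,0,0],0],
  [[0.9,-0.7,0],[0,0,0],0],
  [[0.9,-0.7,0],[0,0,0],0],
  [[0.9,-0.7,0],[0,0,0],0],
  [[0.9,-0.7,0],[0,0,0],0],
])

```text
clock: 1.98
position: [0.4212, -0.2603, 0.2211]
ee_rot: [0.991, 0.132, -0.0, -0.0]
ft_force: [0.4, 0.7, -0.8]
grip_width: 0.002
```

Request:
move_arm([
  [[0.9,-0.7,0.5],[0,0,0],0],
  [[0.3,-0.4,0.9],[0,0,8.1],0],
  [[0,0,0.9],[0,0,8.1],0],
  [[0,0,0.9],[0,0,8.1],0],
  [[0,0,0],[0,0,0],0],
])

```text
clock: 2.6
position: [0.4415, -0.2261, 0.1398]
ee_rot: [0.997, -0.079, -0.002, -0.001]
ft_force: [-0.2, -0.3, 1.1]
grip_width: 0.002
```

```bash
python3 -c "
from h import *
go(.443,-.227,.010,-9)"
```

```text
pos [ 0.4415 -0.2261  0.1398] yaw -9.0 t 2.6 units [0.07 0.02 5.19] turnz -0.0
```

Request:
move_arm([
  [[0.05,0,1],[0,0,0],0],
  [[0,0,1],[0,0,0],0],
  [[0,0,1],[0,0,0],0],
  [[0,0,1],[0,0,0],0],
  [[0,0,1],[0,0,0],0],
])

```text
clock: 3.22
position: [0.4445, -0.2274, 0.0166]
ee_rot: [0.997, -0.077, 0.001, 0.0]
ft_force: [0.3, 0.1, 0.3]
grip_width: -0.002
```

Request:
move_arm([
  [[0,-0.2,0.15],[0,0,0],0],
  [[0,-0.3,0],[0,0,0],0],
  [[0,-0.3,0],[0,0,0],0],
  [[0,-0.3,0],[0,0,0],0],
  [[0,-0.3,0],[0,0,0],0],
])

```text
clock: 3.85
position: [0.45, -0.193, 0.0134]
ee_rot: [0.997, -0.079, 0.001, 0.001]
ft_force: [0.2, -5.3, 3.3]
grip_width: 0.002
```

Request:
move_arm([
  [[0,-0.5,0],[0,0,0],0],
  [[0,-0.5,0],[0,0,0],0],
  [[0,-0.5,0],[0,0,0],0],
  [[0,-0.5,0],[0,0,0],0],
  [[0,-0.5,0],[0,0,0],0],
])

```text
clock: 4.47
position: [0.4593, -0.1298, 0.0125]
ee_rot: [0.997, -0.079, -0.0, 0.0]
ft_force: [-0.9, -4.6, 4.5]
grip_width: -0.004
```

```bash
cat >> h.py <<'E'
def meas(save):
    """bar pose in bay frame [mm, deg theta + = red end out], from the white/red bar pixels in the top view near the bay"""
    im,hsv=bar(save); H,S,V=[hsv[...,i].astype(int) for i in range(3)]
    red=comp(((H<8)|(H>172))&(S>120)&(V>80),(200,180,400,320),8)
    red=max(red,key=lambda t:t[0]); rc=red[1]
    m=((V>150)&(S<60))|(((H<8)|(H>172))&(S>120)&(V>80))
    cs=comp(m,(200,180,420,330),100); 
    b=min(cs,key=lambda t:np.abs(t[2]-rc).sum(1).min())
    c,wh,bx=rect(ray('top',b[2],.03)); r=ray('top',rc,.03)[0]
    i=np.argmax([np.linalg.norm(bx[1]-bx[0]),np.linalg.norm(bx[2]-bx[1])])
    u=(bx[1]-bx[0]) if i==0 else (bx[2]-bx[1]); u/=np.linalg.norm(u); u*=np.sign((r-c)@u)
    # width line from red band: centre from band (85 mm from centre) as cross-check
    ub=A.T@u; cb=A.T@(c-O)*1000; th=np.degrees(np.arctan2(-ub[0],ub[1]))
    print('bar bay c',cb.round(1),'theta',round(th,1),'size',np.round(wh),'via red',(A.T@(r-85e-3*u-O)*1000).round(1),'world c',c.round(4),'u',u.round(4),'plain',(c-.13*u).round(4),'red',(c+.13*u).round(4))
    return c,u
def tb():
    p,a,o=tool(); print('tool bay',(A.T@(p[:2]-O)*1000).round(1),'z',p[2].round(4),'yaw-bay',round(a+2.96,1),'t',round(o['clock'],2),'F',np.round(o['ft_force'],1))
E
python3 -c "
from h import *
meas('pics/t1.png');tb()"
```

```text
bar bay c [-102.3  -12.4] theta -5.5 size [218.  32.] via red [-103.3  -34.2] world c [0.4829 0.0339] u [0.1469 0.9892] plain [ 0.4638 -0.0947] red [0.502  0.1625]
tool bay [-117.2 -175. ] z 0.0125 yaw-bay -6.0 t 4.53 F [0.3 2.4 0.2]
```

Request:
move_arm([
  [[0,-0.4,0],[0,0,0],0],
  [[0,-0.5,0],[0,0,0],0],
  [[0,-0.5,0],[0,0,0],0],
  [[0,-0.5,0],[0,0,0],0],
  [[0,-0.5,0],[0,0,0],0],
])

```text
clock: 5.15
position: [0.4686, -0.0704, 0.0124]
ee_rot: [0.997, -0.079, -0.0, -0.0]
ft_force: [0.3, -4.5, 0.5]
grip_width: 0.003
```

Request:
move_arm([
  [[0,-0.5,0],[0,0,0],0],
  [[0,-0.5,0],[0,0,0],0],
  [[0,-0.5,0],[0,0,0],0],
  [[0,-0.5,0],[0,0,0],0],
  [[0,-0.5,0],[0,0,0],0],
])

```text
clock: 5.78
position: [0.4785, -0.0088, 0.0125]
ee_rot: [0.997, -0.079, -0.0, 0.0]
ft_force: [-0.2, -1.8, 0.1]
grip_width: -0.001
```

Request:
move_arm([
  [[0,0,0],[0,0,0],0],
  [[0,0.6,0],[0,0,0],0],
  [[-1,0.6,0],[0,0,0],0],
  [[-1,0.2,0],[0,0,0],0],
  [[-1,0,0],[0,0,0],0],
])

```text
clock: 6.4
position: [0.3979, -0.0341, 0.0125]
ee_rot: [0.997, -0.08, 0.0, 0.0]
ft_force: [-0.2, -1.0, -0.8]
grip_width: 0.0
```

```bash
python3 -c "
from h import *
meas('pics/t2.png');tb()"
```

```text
bar bay c [-91.   90.2] theta -5.4 size [261.  34.] via red [-90.8  90. ] world c [0.4995 0.1357] u [0.1457 0.9893] plain [0.4806 0.0071] red [0.5185 0.2644]
tool bay [-186.9  -84.4] z 0.0119 yaw-bay -6.2 t 6.45 F [-1.8  0.7 -1.3]
```

Request:
move_arm([
  [[0.3,-0.9,0],[0,0,0],0],
  [[0.4,-0.9,0],[0,0,0],0],
  [[0.4,-0.9,0],[0,0,0],0],
  [[0.4,0,0],[0,0,0],0],
  [[0.4,0,0],[0,0,0],0],
])

```text
clock: 7.08
position: [0.4568, 0.0252, 0.0124]
ee_rot: [0.997, -0.08, -0.0, 0.0]
ft_force: [-2.5, -0.1, 0.6]
grip_width: -0.002
```

```bash
python3 -c "
from h import *
tb()"
```

```text
tool bay [-127.9  -22.4] z 0.0124 yaw-bay -6.2 t 7.08 F [-2.5 -0.1  0.6]
```

Contact has just started, as expected (−2.5 N). Next I swing the plain end forward.

Request:
move_arm([
  [[0.33,0.05,0],[0,0,-2.8],0],
  [[0.33,0.05,0],[0,0,-2.8],0],
  [[0.33,0.05,0],[0,0,-2.8],0],
  [[0.33,0.05,0],[0,0,-2.8],0],
  [[0.33,0.05,0],[0,0,-2.8],0],
])

```text
clock: 7.7
position: [0.497, 0.0162, 0.0123]
ee_rot: [0.999, 0.043, -0.001, 0.0]
ft_force: [-1.3, 0.1, 1.7]
grip_width: -0.003
```

```bash
python3 -c "
from h import *
meas('pics/t3.png');tb()"
```

```text
bar bay c [-183.5   37.2] theta 12.0 size [275. 318.] via red [-71.   90.2] world c [0.4044 0.0876] u [-0.1565  0.9877] plain [ 0.4247 -0.0408] red [0.384 0.216]
tool bay [-86.2 -29.4] z 0.0124 yaw-bay 8.0 t 7.75 F [-0.2 -0.3  0.1]
```

Request:
move_arm([
  [[0.33,0.05,0],[0,0,-2.8],0],
  [[0.33,0.05,0],[0,0,-2.8],0],
  [[0.33,0.05,0],[0,0,-2.8],0],
  [[0.33,0.05,0],[0,0,-2.8],0],
  [[0.33,0.05,0],[0,0,-2.8],0],
])

```text
clock: 8.38
position: [0.5385, 0.0178, 0.0122]
ee_rot: [0.986, 0.164, -0.001, 0.0]
ft_force: [-1.8, -1.5, 1.0]
grip_width: 0.001
```

Request:
move_arm([
  [[0.33,0.05,0],[0,0,-2.8],0],
  [[0,0,0],[0,0,0],0],
  [[-1,0,0],[0,0,0],0],
  [[-1,0,0],[0,0,0],0],
  [[-1,0,0],[0,0,0],0],
])

```text
clock: 9.0
position: [0.4762, -0.0078, 0.0124]
ee_rot: [0.982, 0.187, -0.0, 0.0]
ft_force: [0.7, -0.4, 0.9]
grip_width: -0.003
```

```bash
python3 -c "
from h import *
meas('pics/t4.png');tb()"
```

```text
bar bay c [17.5 48.3] theta 19.8 size [170. 398.] via red [-67.4  89.8] world c [0.6057 0.0883] u [-0.2895  0.9572] plain [ 0.6433 -0.0361] red [0.568  0.2128]
tool bay [-109.7  -56. ] z 0.0118 yaw-bay 24.5 t 9.05 F [-1.1 -0.2 -0.7]
```

View pics/t4.png

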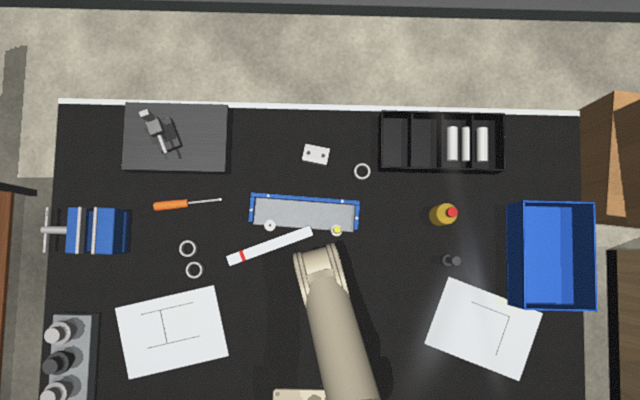

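The bar now runs from (227,261) to (312,231), with its plain end left of the post at (337,230). The grey patch merged into the mask, so I'll tighten the threshold.

Run:
```python
s=open('h.py').read()
s=s.replace("def meas(save):","def meas(save,vt=None):").replace("im,hsv=bar(save);","im,hsv=(bar(save) if vt is None else (None,cv2.cvtColor(cv2.imread(save),cv2.COLOR_BGR2HSV)));")
s=s.replace("m=((V>150)&(S<60))","m=((V>(vt or 205))&(S<60))")
open('h.py','w').write(s)
from h import *
for v in(190,205,215): meas('pics/t4.png',v)
im=cv2.imread('pics/t4.png'); print(im[240,290],im[244,275],im[213,300],im[226,266])
```

```text
bar bay c [-60.2  93.3] theta 25.3 size [ 35. 259.] via red [-59.8  93. ] world c [0.5304 0.1373] u [-0.3805  0.9248] plain [0.5799 0.0171] red [0.4809 0.2575]
bar bay c [-62.6  92.8] theta 23.8 size [ 35. 258.] via red [-61.9  92. ] world c [0.528  0.1369] u [-0.356   0.9345] plain [0.5743 0.0154] red [0.4817 0.2584]
bar bay c [-62.8  92.3] theta 23.5 size [ 35. 256.] via red [-62.2  91.9] world c [0.5278 0.1364] u [-0.3515  0.9362] plain [0.5735 0.0147] red [0.4821 0.2581]
[235 233 231] [234 233 230] [189 188 184] [230 232 234]
```

Request:
move_arm([
  [[0.3,-0.93,0],[0,0,0],0.5],
  [[0.5,-0.93,0],[0,0,0],0.5],
  [[0.5,-0.93,0.1],[0,0,0],0.5],
  [[0.5,-0.93,0.1],[0,0,0],0.5],
  [[0.5,-0.93,0],[0,0,0],0.5],
])

```text
clock: 9.68
position: [0.4876, 0.1225, 0.0073]
ee_rot: [0.982, 0.187, -0.0, 0.0]
ft_force: [0.3, 0.1, 0.2]
grip_width: 0.498
```

```bash
python3 -c "
from h import *
tb(); meas('pics/t5.png')"
```

```text
tool bay [-102.2   76.3] z 0.0073 yaw-bay 24.5 t 9.68 F [0.3 0.1 0.2]
bar bay c [-105.3  128. ] theta 35.3 size [33. 70.] via red [-34.7 107. ] world c [0.4872 0.1743] u [-0.5345  0.8452] plain [0.5566 0.0644] red [0.4177 0.2842]
```

Request:
move_arm([
  [[0.3,0,0],[0,0,0],0.5],
  [[0.3,0,0],[0,0,0],0.5],
  [[0.3,0,0],[0,0,0],0.5],
  [[0.3,0,0],[0,0,0],0.5],
  [[0.32,0,0],[0,0,0],0.5],
])

```text
clock: 10.35
position: [0.5232, 0.1362, 0.0073]
ee_rot: [0.982, 0.188, -0.0, 0.0]
ft_force: [-2.1, -0.7, 0.5]
grip_width: 0.501
```

Request:
move_arm([
  [[0,0,0],[0,0,0],0.5],
  [[-0.8,0,0],[0,0,0],0.5],
  [[-0.9,-0.7,-0.5],[0,0,0],0],
  [[-0.5,-0.9,-0.5],[0,0,0],0],
  [[-0.5,-0.9,-0.5],[0,0,0],0],
])

```text
clock: 10.98
position: [0.4369, 0.1702, 0.0457]
ee_rot: [0.982, 0.188, 0.001, -0.0]
ft_force: [-0.5, -0.4, 0.4]
grip_width: -0.003
```

Request:
move_arm([
  [[0,-1,-0.5],[0,0,0],0],
  [[0,-1,0],[0,0,0],0],
  [[0,-1,0],[0,0,0],0],
  [[0,-1,0],[0,0,0],0],
  [[0,0,0],[0,0,0],0],
])

```text
clock: 11.6
position: [0.3995, 0.2645, 0.0579]
ee_rot: [0.982, 0.19, 0.001, -0.001]
ft_force: [-0.3, -0.4, -0.6]
grip_width: -0.001
```

```bash
python3 -c "
from h import *
tb(); meas('pics/t6.png');meas('pics/t6.png',190)"
```

```text
tool bay [-197.5  213.6] z 0.0579 yaw-bay 24.9 t 11.6 F [-0.3 -0.4 -0.6]
bar bay c [-41.5 103.6] theta 25.8 size [ 34. 257.] via red [-40.8 103. ] world c [0.5496 0.1466] u [-0.3885  0.9214] plain [0.6001 0.0268] red [0.4991 0.2664]
bar bay c [ 10.2 111.1] theta 25.4 size [136. 289.] via red [-41.4 102.8] world c [0.6017 0.1515] u [-0.381   0.9246] plain [0.6512 0.0313] red [0.5521 0.2717]
```

Request:
move_arm([
  [[0.93,-0.05,0],[0,0,-0.6],0],
  [[0.93,-0.05,0],[0,0,0],0],
  [[0.93,-0.05,0],[0,0,0],0],
  [[0.93,-0.03,0],[0,0,0],0],
  [[0,0,0.6],[0,0,0],0],
])

```text
clock: 12.28
position: [0.4868, 0.3015, 0.0428]
ee_rot: [0.981, 0.193, 0.001, -0.0]
ft_force: [-0.9, -0.9, -0.2]
grip_width: -0.003
```

```bash
python3 -c "
from h import *
tb(); meas('pics/t7.png')"
```

```text
tool bay [-112.2  255. ] z 0.0428 yaw-bay 25.2 t 12.28 F [-0.9 -0.9 -0.2]
bar bay c [-30.4  77.3] theta 24.9 size [ 30. 201.] via red [-42.  102.8] world c [0.5593 0.1198] u [-0.3739  0.9275] plain [ 0.6079 -0.0008] red [0.5107 0.2404]
```

Request:
move_arm([
  [[0,0,0.6],[0,0,0],0],
  [[0,0,0.6],[0,0,0],0],
  [[0,0.3,0],[0,0,0],0],
  [[0,0.4,0],[0,0,0],0],
  [[0,0.3,0],[0,0,0],0],
])

```text
clock: 12.95
position: [0.4948, 0.2778, 0.013]
ee_rot: [0.981, 0.193, 0.0, 0.0]
ft_force: [-0.6, 1.7, -0.4]
grip_width: -0.001
```

Request:
move_arm([
  [[0.04,0.4,0],[0,0,0.4],0],
  [[0.04,0.4,0],[0,0,0.4],0],
  [[0.04,0.4,0],[0,0,0.4],0],
  [[0.04,0.4,0],[0,0,0.4],0],
  [[0.04,0.4,0],[0,0,0.4],0],
])

```text
clock: 13.58
position: [0.5175, 0.2336, 0.0127]
ee_rot: [0.984, 0.176, 0.0, -0.0]
ft_force: [-1.2, 4.1, 2.4]
grip_width: -0.001
```

```bash
python3 -c "
from h import *
tb(); meas('pics/t8.png')"
```

```text
tool bay [-78.1 188.9] z 0.0127 yaw-bay 23.3 t 13.57 F [-1.2  4.1  2.4]
bar bay c [-4.7 23.7] theta 23.7 size [ 30. 182.] via red [-20.2  58.8] world c [0.5822 0.065 ] u [-0.3533  0.9355] plain [ 0.6281 -0.0567] red [0.5363 0.1866]
```

View pics/t8.png

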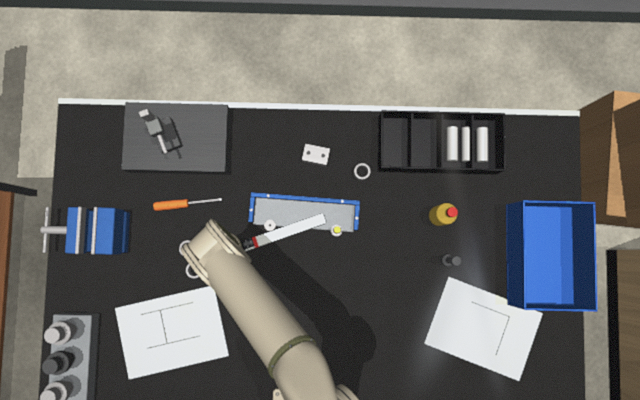

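The plain end at (325,216) is inside the bay and heading behind the post at (337,230). I'll keep pushing.

Request:
move_arm([
  [[0.04,0.4,0],[0,0,0.4],0],
  [[0.04,0.4,0],[0,0,0.4],0],
  [[0.04,0.4,0],[0,0,0.4],0],
  [[0.04,0.4,0],[0,0,0.4],0],
  [[0.04,0.4,0],[0,0,0.4],0],
])

```text
clock: 14.25
position: [0.5387, 0.1878, 0.0125]
ee_rot: [0.987, 0.159, -0.0, 0.0]
ft_force: [-1.7, 3.6, 1.7]
grip_width: -0.003
```

```bash
python3 -c "
from h import *
tb(); meas('pics/t9.png')"
```

```text
tool bay [-54.5 144.2] z 0.0125 yaw-bay 21.3 t 14.25 F [-1.7  3.6  1.7]
bar bay c [ 15.6 -24.4] theta 21.9 size [ 29. 181.] via red [-1.3 10.7] world c [0.6001 0.0158] u [-0.3242  0.946 ] plain [ 0.6422 -0.1072] red [0.5579 0.1388]
```

Request:
move_arm([
  [[0.06,0.35,0],[0,0,0.6],0],
  [[0.06,0.35,0],[0,0,0.6],0],
  [[0.06,0.3,0],[0,0,0.6],0],
  [[0,0,0],[0,0,0],0],
  [[0,-1,0],[0,0,0],0],
])

```text
clock: 14.92
position: [0.5442, 0.1873, 0.0122]
ee_rot: [0.99, 0.142, -0.0, 0.001]
ft_force: [-0.1, -0.2, -0.3]
grip_width: -0.001
```

Request:
move_arm([
  [[-0.9,-0.9,0],[0,0,0],0],
  [[-0.9,0,0],[0,0,0],0],
  [[-0.9,0,0],[0,0,0],0],
  [[-0.9,0,0],[0,0,0],0],
  [[0,0,0],[0,0,0],0],
])

```text
clock: 15.55
position: [0.4497, 0.185, 0.0124]
ee_rot: [0.99, 0.144, -0.0, 0.001]
ft_force: [0.4, 0.5, 0.9]
grip_width: -0.002
```

```bash
python3 -c "
from h import *
tb(); meas('pics/t10.png')"
```

```text
tool bay [-143.3  136.8] z 0.0124 yaw-bay 19.5 t 15.55 F [0.4 0.5 0.9]
bar bay c [ 16.7 -10.6] theta 16.4 size [ 60. 258.] via red [  3.5 -14.9] world c [0.6018 0.0295] u [-0.2324  0.9726] plain [ 0.632  -0.0969] red [0.5716 0.156 ]
```

View pics/t10.png

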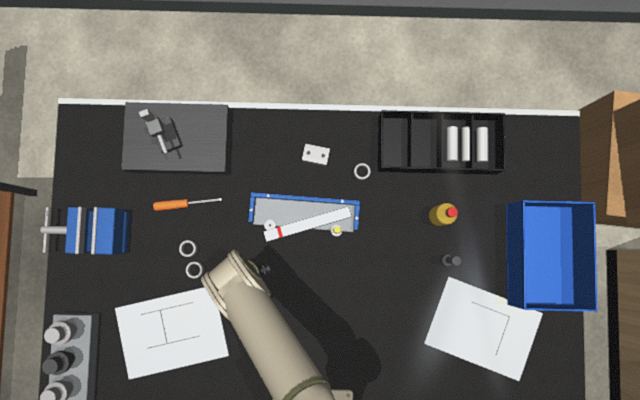

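Run:
```python
s=open('h.py').read()
s=s.replace("    cs=comp(m,","    m=m.copy(); m[:232,:278]=False\n    cs=comp(m,"); open('h2.py','w').write(s)
from h2 import *
for v in(205,215): meas('pics/t10.png',v)
```

```text
bar bay c [ 10.7 -12.7] theta 21.7 size [ 32. 259.] via red [ 10.9 -12.4] world c [0.5957 0.0278] u [-0.3207  0.9472] plain [ 0.6374 -0.0953] red [0.554  0.1509]
bar bay c [ 10.5 -12.2] theta 21.7 size [ 32. 257.] via red [ 10.9 -12.4] world c [0.5955 0.0283] u [-0.3215  0.9469] plain [ 0.6373 -0.0948] red [0.5537 0.1514]
```

Request:
move_arm([
  [[0.4,0.9,0],[0,0,-1],0],
  [[0.5,0.9,0],[0,0,-1],0],
  [[0.5,0.9,0],[0,0,0],0],
  [[0.4,0.8,0],[0,0,0],0],
  [[0,0,0],[0,0,0],0],
])

```text
clock: 16.23
position: [0.5215, 0.115, 0.0124]
ee_rot: [0.987, 0.16, 0.0, 0.0]
ft_force: [-1.2, -0.3, 0.5]
grip_width: 0.001
```

Request:
move_arm([
  [[0.4,0,0],[0,0,0],0],
  [[0.3,0,0],[0,0,0],0],
  [[0.24,-0.04,0],[0,0,2.1],0],
  [[0.24,-0.04,0],[0,0,2.1],0],
  [[0.24,-0.04,0],[0,0,2.1],0],
])

```text
clock: 16.85
position: [0.5533, 0.1302, 0.0125]
ee_rot: [0.994, 0.105, -0.0, 0.0]
ft_force: [-2.0, 0.2, -0.1]
grip_width: 0.002
```

```bash
python3 -c "
from h2 import *
tb(); meas('pics/t11.png')"
```

```text
tool bay [-37.   87.4] z 0.0125 yaw-bay 15.1 t 16.85 F [-2.   0.2 -0.1]Traceback (most recent call last):
  File "<string>", line 3, in <module>
    tb(); meas('pics/t11.png')
          ~~~~^^^^^^^^^^^^^^^^
  File "h2.py", line 31, in meas
    red=max(red,key=lambda t:t[0]); rc=red[1]
ValueError: max() iterable argument is empty
```

Request:
move_arm([
  [[0.26,-0.04,0],[0,0,2.1],0],
  [[0.26,-0.04,0],[0,0,2.1],0],
  [[0.26,-0.04,0],[0,0,2.1],0],
  [[0.26,0,0],[0,0,2.1],0],
  [[0.26,0,0],[0,0,2.1],0],
])

```text
clock: 17.52
position: [0.5852, 0.1376, 0.0125]
ee_rot: [1.0, 0.014, 0.0, -0.0]
ft_force: [-1.4, 0.8, -1.2]
grip_width: 0.001
```

```bash
python3 -c "
from h2 import *
tb(); im,_=bar('pics/t12.png')
cv2.imwrite('pics/c12.png',cv2.resize(im[170:310,200:400],None,fx=3.5,fy=3.5,interpolation=cv2.INTER_CUBIC))"
```

```text
tool bay [-5.5 96.5] z 0.0125 yaw-bay 4.6 t 17.52 F [-1.4  0.8 -1.2]
```

View pics/c12.png

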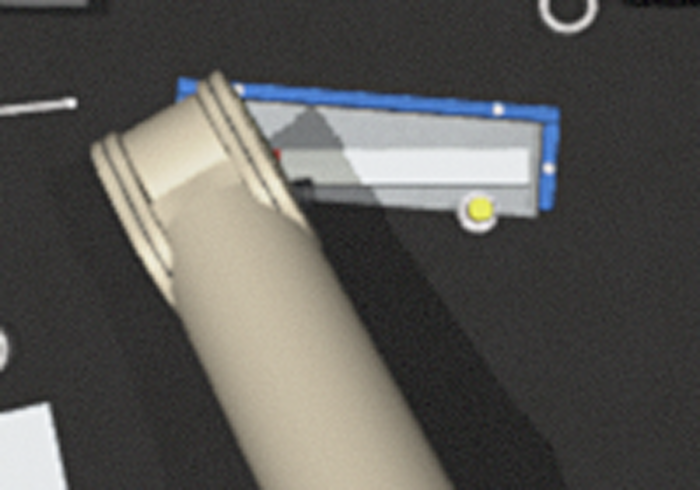

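The bar now lies almost parallel to the fence. Its plain end, at crop (530,165), is behind the post, and the gap to the fence is still open. I'll move to the bar's middle and push it home with spread fingers.

Request:
move_arm([
  [[-0.8,0,0],[0,0,0],0],
  [[-0.8,0.5,0.1],[0,0,1],0.5],
  [[0,1,0.1],[0,0,0],0.5],
  [[0,1,0],[0,0,0],0.5],
  [[0,1,0],[0,0,0],0.5],
])

```text
clock: 18.2
position: [0.5467, 0.0477, 0.0079]
ee_rot: [1.0, 0.006, 0.001, 0.0]
ft_force: [-0.5, 0.1, 0.5]
grip_width: 0.503
```

```bash
python3 -c "
from h2 import *
tb(); im,_=bar('pics/t13.png'); meas('pics/t13.png',200)
cv2.imwrite('pics/c13.png',cv2.resize(im[170:310,200:400],None,fx=3.5,fy=3.5,interpolation=cv2.INTER_CUBIC))"
```

```text
tool bay [-39.3   4.7] z 0.0079 yaw-bay 3.7 t 18.2 F [-0.5  0.1  0.5]
bar bay c [33.5 49.4] theta 26.2 size [26. 64.] via red [59.2 -2.3] world c [0.6217 0.0886] u [-0.3945  0.9189] plain [ 0.673  -0.0309] red [0.5704 0.2081]
```

View pics/c13.png

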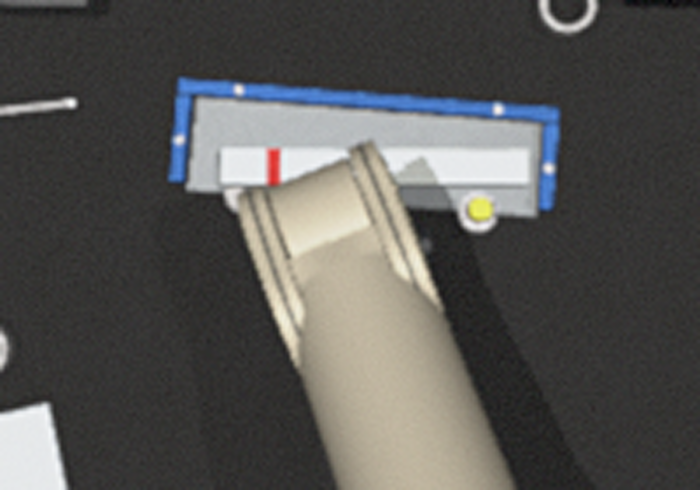

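Request:
move_arm([
  [[0.35,0,0],[0,0,0.75],0.5],
  [[0.35,0,0],[0,0,0.75],0.5],
  [[0.35,0,0],[0,0,0.75],0.5],
  [[0.35,0,0],[0,0,0.75],0.5],
  [[0.3,0,0],[0,0,0.75],0.5],
])

```text
clock: 18.88
position: [0.5888, 0.0486, 0.0074]
ee_rot: [1.0, -0.027, -0.0, -0.0]
ft_force: [-2.6, 0.7, 2.6]
grip_width: 0.502
```

Request:
move_arm([
  [[0.25,0,0],[0,0,0],0.5],
  [[0.25,0,0],[0,0,0],0.5],
  [[0.25,0,0],[0,0,0],0.5],
  [[0.25,0,0],[0,0,0],0.5],
  [[0,0,0],[0,0,0],0.5],
])

```text
clock: 19.5
position: [0.6144, 0.0466, 0.0076]
ee_rot: [1.0, -0.027, 0.001, -0.0]
ft_force: [0.5, 0.2, -0.1]
grip_width: 0.501
```

```bash
python3 -c "
from h2 import *
tb()"
```

```text
tool bay [28.4  7.1] z 0.0076 yaw-bay -0.1 t 19.5 F [ 0.5  0.2 -0.1]
```

Request:
move_arm([
  [[0.1,0,0],[0,0,0],0.5],
  [[0.1,0,0],[0,0,0],0.5],
  [[0.08,0,0],[0,0,0],0.5],
  [[0.08,0,0],[0,0,0],0.5],
  [[0,0,0],[0,0,0],0.5],
])

```text
clock: 20.12
position: [0.6229, 0.0464, 0.0076]
ee_rot: [1.0, -0.026, 0.0, -0.0]
ft_force: [-2.9, 0.3, 1.0]
grip_width: 0.499
```

Request:
move_arm([
  [[0.06,0,0],[0,0,0],0.5],
  [[0.04,0,0],[0,0,0],0.5],
  [[0,0,0],[0,0,0],0.5],
])

```text
clock: 20.5
position: [0.6245, 0.0463, 0.0074]
ee_rot: [1.0, -0.026, -0.001, 0.0]
ft_force: [-6.8, 0.3, 3.2]
grip_width: 0.498
```

Request:
move_arm([
  [[0.06,0,0],[0,0,0],0.5],
  [[0.06,0,0],[0,0,0],0.5],
  [[0,0,0],[0,0,0],0.5],
])

```text
clock: 20.88
position: [0.6245, 0.0463, 0.0069]
ee_rot: [1.0, -0.026, -0.004, 0.001]
ft_force: [-20.7, -0.6, 13.0]
grip_width: 0.497
```

It has stopped hard against the fence. I'll back off and check.

Request:
move_arm([
  [[-0.3,0,0],[0,0,0],0.5],
  [[-0.9,0,0],[0,0,0],0.5],
  [[-1,0,-0.3],[0,0,0],0.5],
  [[-1,0,-1],[0,0,0],0.5],
  [[-1,0,-1],[0,0,0],0.5],
])

```text
clock: 21.5
position: [0.5231, 0.0517, 0.0658]
ee_rot: [1.0, -0.026, 0.001, -0.0]
ft_force: [-0.2, -0.1, -0.1]
grip_width: 0.497
```

Request:
move_arm([
  [[-1,-1,-1],[0,0,0],0.5],
  [[-1,-1,-1],[0,0,0],0.5],
  [[-1,-1,-1],[0,0,0],0.5],
  [[0,0,0],[0,0,0],0.5],
])

```text
clock: 22.0
position: [0.4527, 0.1329, 0.1423]
ee_rot: [1.0, -0.024, 0.003, -0.0]
ft_force: [-0.0, 0.3, -0.2]
grip_width: 0.5
```

Run:
```python
from h2 import *
tb(); im,_=bar('pics/t14.png')
hsv=cv2.cvtColor(im,cv2.COLOR_BGR2HSV);H,S,V=[hsv[...,i].astype(int) for i in range(3)]
red=max(comp(((H<8)|(H>172))&(S>120)&(V>80),(200,180,400,320),5),key=lambda t:t[0]);print('red bay',A.T@(ray('top',red[1],.03)[0]-O)*1000)
for v in(205,215):
    b=max(comp((V>v)&(S<60),(250,195,360,235),50),key=lambda t:t[0])
    c,wh,bx=rect(ray('top',b[2],.03)); print(b[0],wh,((bx-O)@A*1000).round(1).tolist())
a=cv2.resize(im[180:250,230:380],None,fx=5,fy=4,interpolation=cv2.INTER_CUBIC)
s=camera('scene')[:,:,::-1]
s2=cv2.resize(s[165:235,240:430],(750,276),interpolation=cv2.INTER_CUBIC)
cv2.imwrite('pics/c14.png',np.vstack([a,s2])); cv2.imwrite('pics/s14.png',s)
```

```text
tool bay [-137.5   84.9] z 0.1423 yaw-bay 0.2 t 22.0 F [-0.   0.3 -0.2]
red bay [63.18133214 73.26816235]
686 (208.41404724121094, 36.81757354736328) [[50.6, -141.7], [87.4, -141.7], [87.5, 66.7], [50.7, 66.7]]
646 (205.71397399902344, 28.141855239868164) [[50.6, -139.0], [78.8, -139.0], [79.1, 66.7], [50.9, 66.8]]
```

View pics/c14.png

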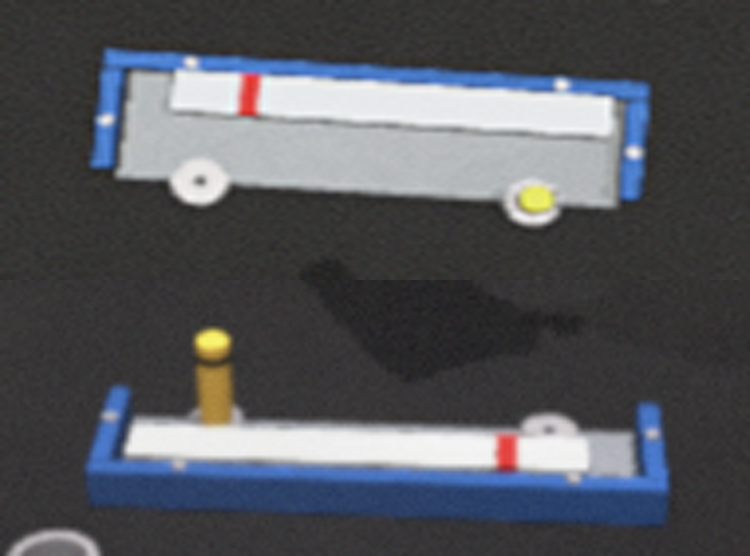

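The bar lies flush along the back fence and between the end walls. Its near edge is at x = 50.6 and 50.8 mm at the two ends, and its plain end is near y = −140 mm. The arm is clear.

```bash
python3 -c "
import cv2,numpy as np
a=cv2.imread('pics/top0.png').astype(int);b=cv2.imread('pics/t14.png').astype(int)
for n,(x,y) in dict(ra=(187,248),rb=(194,270),rc=(362,171),gauge=(451,260),bottle=(445,214),scraper=(185,203),jaw=(316,154)).items():
    print(n,np.abs(a-b)[y-14:y+14,x-14:x+14].mean().round(1))
from workcell import hand_in; print(hand_in())"
```

```text
ra 2.6
rb 2.9
rc 2.8
gauge 2.6
bottle 2.2
scraper 2.5
jaw 1.9
the job is handed in; nothing more can be done
None
```

The bar is in the bay, flush along the back fence with its plain end behind the post, and I handed the job in at about 22 s of the 56 s allowed.

- **How it went:** I pushed the bar along its length past the post, swung the plain end forward and pushed it in from the red end until it was behind the post. Then I swung the red end in and pushed the bar home against the fence with spread fingers. I used pushes only and never gripped it. Forces I read while pushing were a few newtons, with one reading of about 25 N when it pressed against the fence.
- **Last checks:**
  - The near edge of the bar sits at bay x = 50.6 to 50.8 mm along its length; 50 mm is expected for a flush bar.
  - The bar spans about y = −140 to +120 mm, inside both end walls, and both camera views agree.
  - Image patches around the other seven objects were the same before and after, apart from camera noise.
  - The arm was clear of everything at hand-in.
- **Readings that disagreed:** Some mid-task measurements failed because the arm, the steel cap or the grey patch merged with the bar in the image. I redid those with a tighter mask or judged them from the picture. In the final check the bar's width came out at 28 to 37 mm depending on the threshold, because of the pale bay floor and fence, so I relied on the near edge.

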